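# Undo the draw latch on the small-bore ring holder

## Task

Two ring holders stand on the bench by the pot sealer, each clamping an aluminium ring with a draw latch. On the holder whose ring has the small bore (the ring with a broad flange and a narrow raised collar), lift the latch lever up and over, past centre, until its hook drops free and the lever stays over on the far side, then let go. Leave the latch of the other holder, with the wide-open ring, shut.

Things in the scene. Friction and masses are not known exactly. Their poses are not given: they have to be found in the camera images.
- holder_small: Fixed holder of the small-bore ring: white plate 300 x 160 x 12 mm, aluminium ring 116 mm across (bore 40 mm, raised collar) under a steel yoke, draw latch at the end nearest the robot. Origin on the table under the lever's pivot pin; the pin is 70 mm up, along y. x is level, from lever towards the ring (centre 165 mm along x), z up. Yaw within 0.25 rad. Latch bracket: y within 30 mm, 81 mm high.
- latch_grip (a point): Centre of the finger end of that holder's steel latch lever: a black pad 46 mm long, 24 mm wide (holder y), 9 mm thick, its end sloping up 17 degrees when shut. Shut, the lever lies level, pointing at the robot; this point is then at x -98 mm, y 0, z 76 mm in the holder's frame, over bare table. It moves with the lever, circling the pin at about 98 mm.
- latch (a joint): Angle of that lever: 0 shut, 1.57 straight up, 2.6 fully over, leaning towards the ring; growing lifts the free end up and away from the robot. Over-centre: it springs back to 0 if let go below about 1.5, and beyond 1.7 goes on to 2.6 by itself. About 3 N at the pad lifts it. The dark wire loop (hook) is linked to it: it leaves the keeper's lip past upright and lies dropped, free, at 2.6.
- other_latch (a joint): Angle of the same kind of lever on the other, otherwise equal holder, whose ring is plain with a wide 80 mm bore and no collar. 0 shut; it must stay shut.

How it is judged:
At the end, for the whole second after the job is handed in: The lever of the small-bore holder rests over on the far side, hook free (angle above 2.3 rad, still), and the other holder's lever is shut (below 0.2 rad) (value of joint latch above 2.3 rad and velocity of joint latch below 0.2 rad/s and value of joint other_latch below 0.2 rad); the robot touches nothing.
It fails at once if the other holder's latch lever is lifted by more than 0.4 rad (value of joint other_latch above 0.4 rad).
It also fails if it takes over 40 s, if anything falls off the work surface, if the arm or the gripper's body presses on something with over 40 N, if the wrist force passes 120 N, or if a joint passes its speed limit or range.

## Robot

A 7-joint arm with a two-finger parallel gripper is mounted at the origin on the work surface. World frame = base frame: x ahead of the robot, y to its left, z up, the work surface at z = 0. Lengths are in m, angles in rad, forces in N, time in s.
With the tool pointing down it reaches from about 0.425 to 0.875 m from the base axis. Payload 4.7 kg.
Tool frame: the origin (TCP) lies at the very end of the fingers, on their centre line; the grasp point (between the pads) lies behind it (ctrl.tcp_to_grasp is the y of the grasp point in the tool frame, in m); y points along the fingers, x is the direction in which the jaws open and shut, and the axes are right-handed (so a half turn about y gives the same grasp; the last joint's range is limited). The gripper opens to 87 mm and grips with 3 to 60 N. Pads are 19 mm wide; open, the fingers measure 117 mm over their backs; the gripper's body (75 mm by 190 mm) begins 51 mm behind the grasp point.
Start: joints at [1.244, 0.321, -0.07, 1.45, 0.023, 1.371, -0.057], TCP at [0.217, -0.613, 0.183] pointing down, gripper open.
Joint ranges: [-2.86, 2.86], [-0.3, 2.09], [-1.38, 1.24], [0.06, 2.45], [-1.56, 4.7], [0.09, 2.05], [-2.69, 2.69]. Speed limits (rad/s): [2.57, 2.57, 3.14, 3.14, 3.14, 3.14, 3.14].

## Interface

Orientations are given as a rotation vector (axis times angle).
In Python, from bench import ctrl, get_image, workorder gives the robot as it stands.
- The arm moves only by the tool drive_tool, never from a script. Its argument "increments" is text: rows parted by semicolons, each of 5 numbers parted by spaces: the shift along the tool's x, y, z in mm, then the turn about the tool's y in degrees, then the closure in counts, from 0 (fully open) to 255 (shut). In form: tx ty tz yaw fingers; .... A call has 1 to 20 rows; each row shifts and turns the commanded pose from where the row before left it, along the tool's axes as they then stand; what a row does not reach is not made up. A row lasts 1/8 s, in which the tool goes at most 62.5 mm and 10.7 degrees, less where a joint would pass 70% of its speed; a pose out of reach is approached as far as the arm can. A call is refused whole if a number of a shift passes 62.5 or a number of a turn 10.7, either way. A call with a gripper value outside its range is refused whole. The fingers move at their own pace and stop on an object; "squeeze" is the grip in N (left out, the last holds). Time passes only in rows, so rows that do not move let the fingers close. It gives the time, the measured TCP pose, the force and the opening at its end, in the units of the state.
- ctrl.get_state(): the state, without advancing time (a new reading comes with each control period).
- get_image(name): name is "scene" or "top" or "wrist"; returns a dict with "img" (420x560x3 uint8, red, green, blue), "mtx" (3x3 intrinsics, pixels), "camera_from_world" (4x4, takes a point from world to camera coordinates). Camera axes: x right, y up, looking along -z (the intrinsics and any distortion apply to the point x, -y, -z); pixel columns grow to the right and rows downward; lengths in m; the calibration is good to about 2 mm. The wrist camera is an equidistant fisheye: a pixel r from the principal point sees the ray r / f radians off the axis. A picture is of the moment at which its call begins. There is no depth.
- workorder.close_job(): hands the job in, once; it reports no verdict.
The state is a dict: "time": time; "joint_positions": joint angles; "qd": joint speeds; "joint_torque": joint torques, N m; "position": TCP position; "tool_rot": TCP orientation; "ft_force": force on the tool from outside, world axes, zero at the start; "torque": the same for the moment, N m; "grip_width": opening from 0.0 (shut) to 1.0 (fully open).
Only numpy, scipy, OpenCV 4.12 (cv2) and the standard library are available. Lean on these libraries where they do the work, as an engineer would, in place of code of your own. Each camera call takes 0.05 s, during which the arm holds its last target.

## Working session

There is one attempt and no reset: what is moved stays moved. The work goes in short steps, Python scripts to look and compute and a tool call to move; the robot and the scene stay as the last step left them, time stands still between calls to the robot, and variables do not carry over. Pictures are saved under pics/ and viewed, and the job is handed in when it is done.

Besides the shell and the picture viewer there is one more tool, called as name(argument=value, ...) on one line, values as JSON. drive_tool: Moves the arm, as the interface text tells. Its arguments: {"type":"object","properties":{"increments":{"type":"string"},"squeeze":{"type":"number"}},"required":["increments"]}

```bash
ls; mkdir -p pics
python3 - <<'E'
from bench import ctrl,get_image
import cv2,numpy as np
for n in ["scene","top","wrist"]:
    d=get_image(n); cv2.imwrite(f"pics/{n}0.png",d["img"][:,:,::-1]); np.savez(f"pics/{n}0.npz",**d)
    print(n,d["mtx"].round(1).tolist(),d["camera_from_world"].round(3).tolist(),[k for k in d])
s=ctrl.get_state();print({k:np.round(v,3).tolist() for k,v in s.items()},ctrl.tcp_to_grasp)
E
```

```text
pics
scene [[508.1, 0.0, 276.1], [0.0, 508.1, 213.3], [0.0, 0.0, 1.0]] [[-0.118, 0.993, 0.01, 0.061], [-0.671, -0.087, 0.736, 0.305], [0.732, 0.08, 0.677, -1.559], [0.0, 0.0, 0.0, 1.0]] ['img', 'mtx', 'camera_from_world']
top [[528.7, 0.0, 289.5], [0.0, 528.7, 201.1], [0.0, 0.0, 1.0]] [[-0.012, -1.0, 0.014, -0.009], [0.983, -0.009, 0.184, -0.552], [-0.184, 0.016, 0.983, -1.031], [0.0, 0.0, 0.0, 1.0]] ['img', 'mtx', 'camera_from_world']
wrist [[325.2, 0.0, 281.7], [0.0, 325.2, 210.4], [0.0, 0.0, 1.0]] [[0.333, -0.943, -0.002, -0.648], [0.908, 0.321, -0.27, 0.031], [0.255, 0.088, 0.963, -0.391], [0.0, 0.0, 0.0, 1.0]] ['img', 'mtx', 'camera_from_world']
{'time': 0.15, 'joint_positions': [1.244, 0.322, -0.07, 1.451, 0.023, 1.371, -0.057], 'qd': [-0.0, -0.003, 0.0, -0.003, -0.002, -0.001, 0.002], 'joint_torque': [-0.0, -49.18, -0.405, -31.287, -0.064, 0.041, 0.0], 'position': [0.217, -0.612, 0.182], 'tool_rot': [-1.351, 0.956, -0.953], 'ft_force': [-0.122, 0.851, -1.414], 'torque': [0.003, -0.032, -0.02], 'grip_width': 1.004} -0.0187
```

View pics/scene0.png

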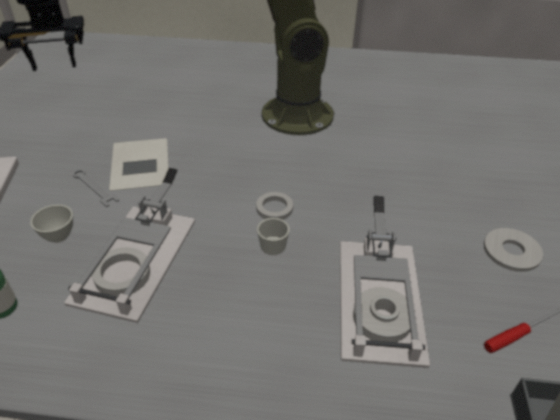

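View pics/top0.png

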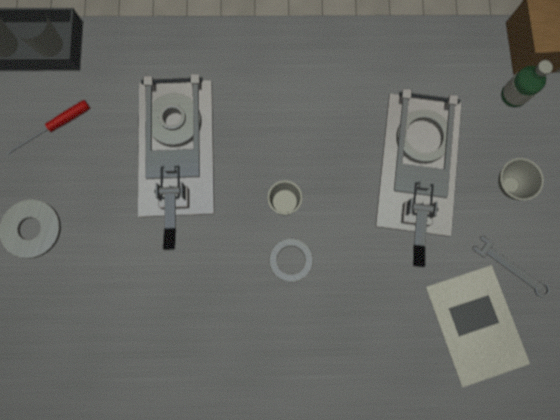

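View pics/wrist0.png

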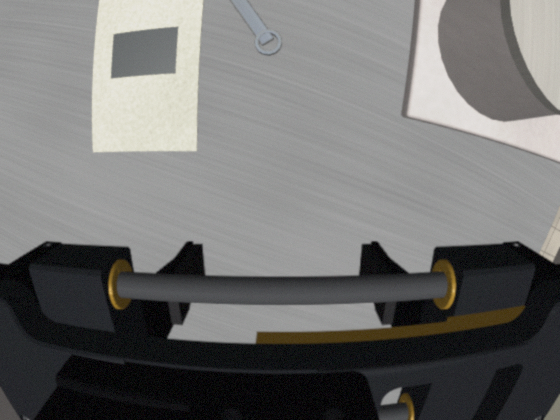

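The small-bore ring with the collar is the left one in the top view, ring at about (174,118) with its pad at about (169,238). In the scene view it is the right one, with its pad at about (379,204). I'll triangulate the pad next.

```bash
cat > h.py <<'E'
import numpy as np,cv2
def ray(d,uv):
    M=d["camera_from_world"];R=M[:3,:3];o=-R.T@M[:3,3]
    K=d["mtx"];p=np.array([(uv[0]-K[0,2])/K[0,0],-(uv[1]-K[1,2])/K[1,1],-1.])
    v=R.T@p;return o,v/np.linalg.norm(v)
def plane(d,uv,z):
    o,v=ray(d,uv);return o+v*(z-o[2])/v[2]
def tri(rs):
    A=sum(np.eye(3)-np.outer(v,v) for o,v in rs);b=sum((np.eye(3)-np.outer(v,v))@o for o,v in rs)
    p=np.linalg.solve(A,b);return p,[np.linalg.norm((np.eye(3)-np.outer(v,v))@(p-o)) for o,v in rs]
E
python3 - <<'E'
from h import *
D={n:dict(np.load(f"pics/{n}0.npz")) for n in["scene","top"]}
def pad(n,box):
    x0,y0,x1,y1=box;g=D[n]["img"][y0:y1,x0:x1].max(2);m=(g<45).astype(np.uint8)
    k,l,s,c=cv2.connectedComponentsWithStats(m);i=1+np.argmax(s[1:,4]);print(n,s[i],c[i]+[x0,y0])
    return c[i]+[x0,y0]
a=pad("top",(155,222,185,260));b=pad("scene",(366,190,392,222))
p,e=tri([ray(D["top"],a),ray(D["scene"],b)]);print("pad",p,e)
# plate by white mask at z=.012
for n,box in (("top",(125,65,225,225)),):
    x0,y0,x1,y1=box;im=D[n]["img"];h=cv2.cvtColor(im,cv2.COLOR_RGB2GRAY)[y0:y1,x0:x1]
    m=(h>150).astype(np.uint8);cs,_=cv2.findContours(m,0,2);c=max(cs,key=cv2.contourArea)
    r=cv2.boxPoints(cv2.minAreaRect(c))+[x0,y0];print("gray med",np.median(h))
    P=np.array([plane(D[n],q,.012) for q in r]);print(r.round(1).tolist(),P.round(4).tolist(),[np.linalg.norm(P[i]-P[i-1]).round(4) for i in range(4)])
big=cv2.resize(D["top"]["img"][70:260,120:230],None,fx=3,fy=3,interpolation=2)
cv2.imwrite("pics/topz.png",big[:,:,::-1])
big=cv2.resize(D["scene"]["img"][185:365,330:435],None,fx=3,fy=3,interpolation=2)
cv2.imwrite("pics/scz.png",big[:,:,::-1])
E
```

```text
top [  9   7  11  20 211] [169.02369668 238.52606635]Traceback (most recent call last):
  File "<stdin>", line 7, in <module>
  File "<stdin>", line 5, in pad
    return _wrapfunc(a, 'argmax', axis=axis, out=out, **kwds)
    return bound(*args, **kwds)
ValueError: attempt to get argmax of an empty sequence
```

Run:
```python
from h import *
D={n:dict(np.load(f"pics/{n}0.npz")) for n in["scene","top"]}
def pad(n,box,t):
    x0,y0,x1,y1=box;g=D[n]["img"][y0:y1,x0:x1].max(2);m=(g<t).astype(np.uint8);print(g.min())
    k,l,s,c=cv2.connectedComponentsWithStats(m);i=1+np.argmax(s[1:,4]);print(n,s[i],c[i]+[x0,y0])
    return c[i]+[x0,y0]
a=pad("top",(155,222,185,260),45);b=pad("scene",(366,190,392,222),70)
p,e=tri([ray(D["top"],a),ray(D["scene"],b)]);print("pad",p,e)
for n,box in (("top",(125,65,225,225)),):
    x0,y0,x1,y1=box;im=D[n]["img"];h=cv2.cvtColor(im,cv2.COLOR_RGB2GRAY)[y0:y1,x0:x1]
    m=(h>140).astype(np.uint8);cs,_=cv2.findContours(m,0,2);c=max(cs,key=cv2.contourArea)
    r=cv2.boxPoints(cv2.minAreaRect(c))+[x0,y0];print("gray med",np.median(h))
    P=np.array([plane(D[n],q,.012) for q in r]);print(r.round(1).tolist(),P.round(4).tolist(),[np.linalg.norm(P[i]-P[i-1]).round(4) for i in range(4)])
big=cv2.resize(D["top"]["img"][70:260,120:230],None,fx=3,fy=3,interpolation=2)
cv2.imwrite("pics/topz.png",big[:,:,::-1])
big=cv2.resize(D["scene"]["img"][185:365,330:435],None,fx=3,fy=3,interpolation=2)
cv2.imwrite("pics/scz.png",big[:,:,::-1])
```

```text
5
top [  9   7  11  20 211] [169.02369668 238.52606635]
47
scene [  8   6  10  16 143] [378.3006993 203.8041958]
pad [0.47507688 0.22440647 0.07502886] [np.float64(0.0010631551807766388), np.float64(0.0010631551807766598)]
gray med 109.0
[[176.0, 81.0], [212.0, 81.0], [212.0, 213.0], [176.0, 213.0]] [[0.8323, 0.2319, 0.012], [0.8318, 0.1524, 0.012], [0.5357, 0.1479, 0.012], [0.5364, 0.2237, 0.012]] [np.float64(0.296), np.float64(0.0795), np.float64(0.2962), np.float64(0.0758)]
```

View pics/topz.png

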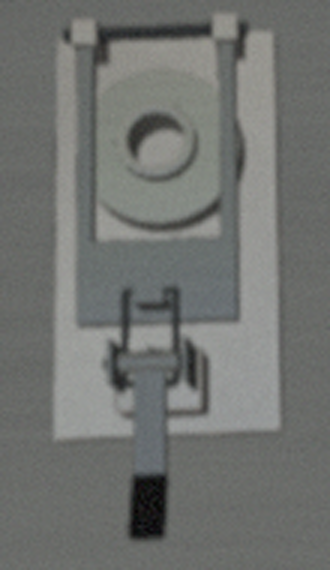

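View pics/scz.png

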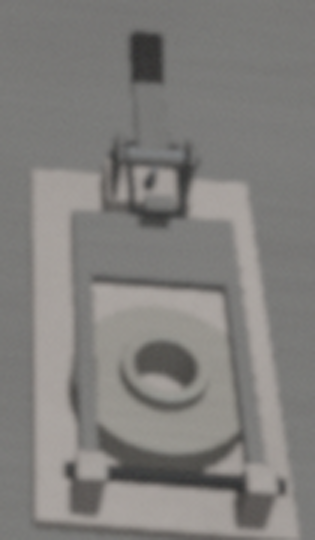

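Run:
```python
from h import *
from bench import ctrl
from scipy.spatial.transform import Rotation as R
d=dict(np.load("pics/top0.npz"))
z=lambda u,v:(120+u/3,70+v/3)
for nm,uv,h in [("plate left bot",z(53,440),.012),("left top",z(56,30),.012),("right bot",z(281,430),.012),("right top",z(273,30),.012),("pad",(169,238.5),.076),("lever@bracket",z(152,365),.074),("pad bot",z(147,538),.08),
  ("bore",z(161,146),.05)]:
    print(nm,plane(d,uv,h).round(4))
s=ctrl.get_state();print(R.from_rotvec(s["tool_rot"]).as_matrix().round(3).tolist(),s["position"])
```

```text
plate left bot [0.5294 0.3039 0.012 ]
left top [0.8351 0.3142 0.012 ]
right bot [0.5349 0.1444 0.012 ]
right top [0.8342 0.1546 0.012 ]
pad [0.475  0.2232 0.076 ]
lever@bracket [0.5695 0.2231 0.074 ]
pad bot [0.4533 0.2217 0.08  ]
bore [0.7315 0.2265 0.05  ]
[[0.334, -0.001, 0.942], [-0.942, 0.001, 0.334], [-0.002, -1.0, -0.0]] [ 0.21706409 -0.61216386  0.18247774]
```

drive_tool(increments="0 -40 0 9 0; 0 -40 0 9 0; -40 0 32 0 0; -40 0 32 0 0; -40 0 32 0 0; -40 0 32 0 0; -40 0 32 0 0; -40 0 32 0 0; -40 0 32 0 0; -40 0 32 0 0; -40 0 32 0 0; -40 0 32 0 0; 0 0 0 0 0; 0 0 0 0 0")

```text
time: 1.9
position: [0.526, -0.2048, 0.263]
tool_rot: [-1.223, 1.19, -1.189]
ft_force: [-0.4, -0.3, 0.2]
grip_width: 0.996
```

drive_tool(increments="-39 0 -4 0 0; -39 0 -4 0 0; -39 0 -4 0 0; -39 0 -4 0 0; -39 0 -4 0 0; -39 0 -4 0 0; -39 0 -4 0 0; -39 0 -4 0 0; -39 0 -4 0 0; -39 0 -4 0 0; -39 0 0 0 0; 0 25 0 0 0; 0 25 0 0 0; 0 25 0 0 0; 0 0 0 0 0; 0 0 0 0 0")

```text
time: 3.9
position: [0.4759, 0.2228, 0.1893]
tool_rot: [-1.22, 1.19, -1.191]
ft_force: [-0.6, -0.5, 0.6]
grip_width: 1.002
```

Run:
```python
from h import *
from bench import ctrl,get_image
from scipy.spatial.transform import Rotation as R
s=ctrl.get_state();T=R.from_rotvec(s["tool_rot"]).as_matrix();print(s["position"],T.round(3).tolist(),s["joint_positions"].round(2) if hasattr(s["joint_positions"],"round") else s["joint_positions"])
print("tool delta to grasp mm",T.T@(np.array([.4753,.2238,.0755])-np.array(s["position"])-T[:,1]*ctrl.tcp_to_grasp)*1000)
for n in["wrist","scene"]:
    d=get_image(n);cv2.imwrite(f"pics/{n}1.png",d["img"][:,:,::-1])
```

```text
[0.47592624 0.22276628 0.1892895 ] [[0.025, 0.001, 1.0], [-1.0, 0.0, 0.025], [-0.0, -1.0, 0.001]] [ 0.27  0.11 -0.8   1.73  0.08  1.34 -2.09]
tool delta to grasp mm [ -1.04795172 132.48868946  -0.73923482]
```

View pics/wrist1.png

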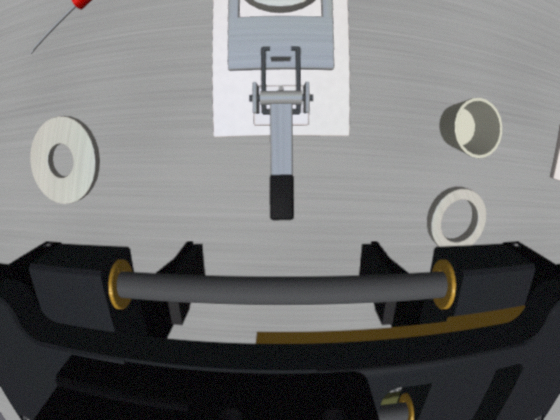

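View pics/scene1.png

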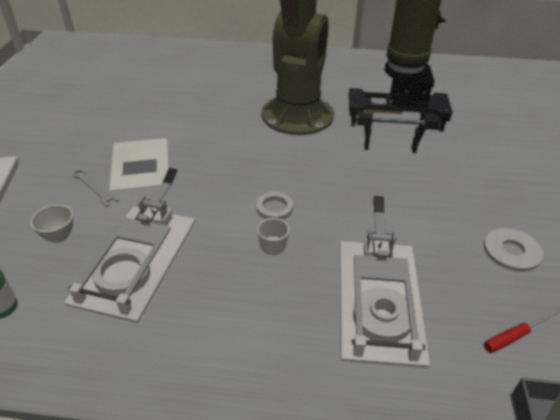

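The wrist view shows the pad at about (282,197) with the lever upright in the image, so the jaws are aligned with it. Now I'll descend to the pad and close.

drive_tool(increments="-1 30 -1 0 0; 0 30 0 0 0; 0 30 0 0 0; 0 22 0 0 0; 0 15 0 0 0; 0 5 0 0 0; 0 0 0 0 0; 0 0 0 0 120; 0 0 0 0 190; 0 0 0 0 220; 0 0 0 0 220; 0 0 0 0 220; 0 0 0 0 220; 0 0 0 0 220", squeeze=20)

```text
time: 5.75
position: [0.474, 0.2245, 0.0563]
tool_rot: [-1.222, 1.19, -1.19]
ft_force: [1.3, -1.3, -0.1]
grip_width: 0.288
```

Run:
```python
from h import *
from bench import ctrl,get_image
s=ctrl.get_state();print(s["position"],s["grip_width"]*87,s["ft_force"])
for n in["wrist","scene"]:
    d=get_image(n);cv2.imwrite(f"pics/{n}2.png",d["img"][:,:,::-1])
th=np.arange(0,2.21,.1);a=th+np.arctan2(6,98);X=-98.2*np.cos(a);Z=98.2*np.sin(a)
for t,x,z in zip(th[1:],np.diff(X),np.diff(Z)):print(round(t,1),"ty %.1f tz %.1f"%(-z,x))
```

```text
[0.47400772 0.22446482 0.0562941 ] 25.033197584674024 [ 1.3166877  -1.28978919 -0.14901158]
0.1 ty -9.8 tz 1.1
0.2 ty -9.6 tz 2.1
0.3 ty -9.3 tz 3.0
0.4 ty -9.0 tz 3.9
0.5 ty -8.6 tz 4.8
0.6 ty -8.0 tz 5.6
0.7 ty -7.4 tz 6.4
0.8 ty -6.8 tz 7.1
0.9 ty -6.0 tz 7.8
1.0 ty -5.2 tz 8.3
1.1 ty -4.4 tz 8.8
1.2 ty -3.5 tz 9.2
1.3 ty -2.5 tz 9.5
1.4 ty -1.6 tz 9.7
1.5 ty -0.6 tz 9.8
1.6 ty 0.4 tz 9.8
1.7 ty 1.4 tz 9.7
1.8 ty 2.3 tz 9.5
1.9 ty 3.3 tz 9.3
2.0 ty 4.2 tz 8.9
2.1 ty 5.0 tz 8.4
2.2 ty 5.9 tz 7.9
```

View pics/wrist2.png

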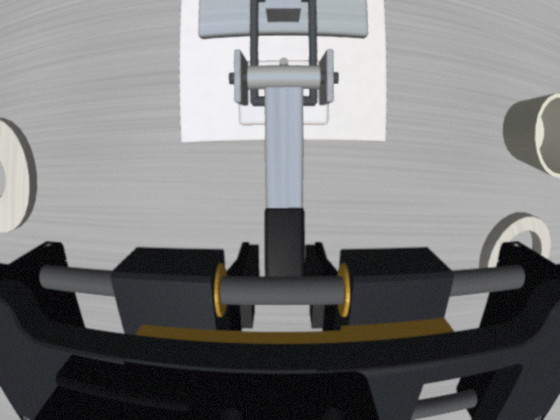

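View pics/scene2.png

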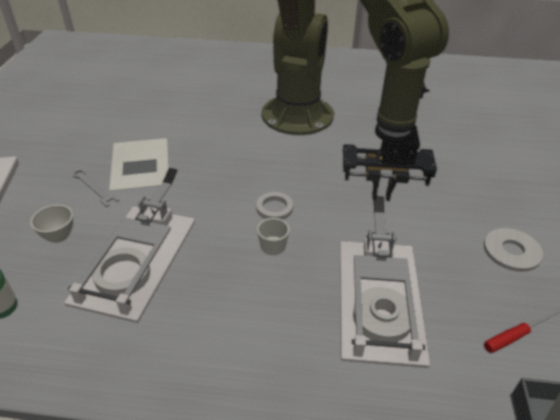

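The jaws hold the pad: the opening is 25 mm against a 24 mm pad, and the pad sits between the fingers at about (285,240). Next I'll follow the arc, in two parts.

drive_tool(increments="0 -9.8 1.1 0 220; 0 -9.6 2.1 0 220; 0 -9.3 3 0 220; 0 -9 3.9 0 220; 0 -8.6 4.8 0 220; 0 -8 5.6 0 220; 0 -7.4 6.4 0 220; 0 -6.8 7.1 0 220; 0 0 0 0 220", squeeze=20)

```text
time: 6.98
position: [0.5089, 0.2255, 0.1252]
tool_rot: [-1.221, 1.19, -1.19]
ft_force: [0.4, 0.5, 0.2]
grip_width: 0.136
```

Run:
```python
from h import *
from bench import ctrl,get_image
for n in["wrist","scene"]:
    d=get_image(n);cv2.imwrite(f"pics/{n}3.png",d["img"][:,:,::-1])
a=cv2.imread("pics/wrist3.png");b=cv2.imread("pics/scene3.png")[120:380,300:470]
cv2.imwrite("pics/c3.png",np.hstack([cv2.resize(a,(480,360)),cv2.resize(b,(235,360))]))
```

```text
(no output)
```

View pics/c3.png

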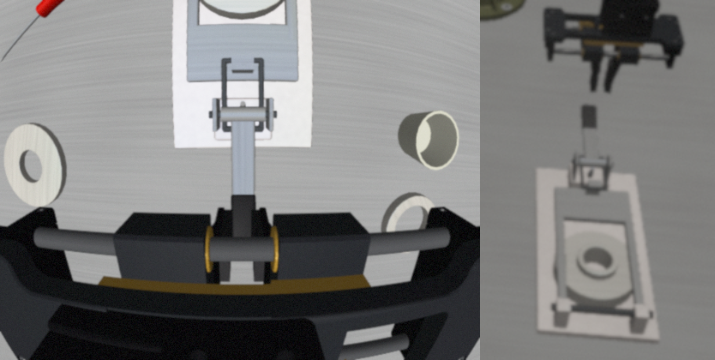

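The lever slipped out: the opening fell to 12 mm, and the lever is still shut with the pad below the fingers. I'll go back, grip at 60 N and lift more slowly.

drive_tool(increments="0 0 0 0 0; 0 0 -17 0 0; 0 0 -17 0 0; 0 0 0 0 0; 0 25 0 0 0; 0 25 0 0 0; 0 15 0 0 0; 0 4.5 0 0 0; 0 0 0 0 0; 0 0 0 0 180; 0 0 0 0 240; 0 0 0 0 240; 0 0 0 0 240; 0 0 0 0 240; 0 0 0 0 240; 0 0 0 0 240", squeeze=60)

```text
time: 9.07
position: [0.474, 0.2245, 0.0553]
tool_rot: [-1.222, 1.19, -1.19]
ft_force: [-0.4, 0.3, 0.5]
grip_width: 0.291
```

drive_tool(increments="0 -4 0.2 0 240; 0 -4 0.4 0 240; 0 0 0 0 240", squeeze=60)

```text
time: 9.45
position: [0.4751, 0.2247, 0.0638]
tool_rot: [-1.221, 1.189, -1.19]
ft_force: [0.4, -0.1, 0.1]
grip_width: 0.07
```

Run:
```python
from h import *
from bench import ctrl,get_image
print(ctrl.get_state()["grip_width"],ctrl.get_state()["position"])
for n in["wrist","scene","top"]:
    d=get_image(n);cv2.imwrite(f"pics/{n}4.png",d["img"][:,:,::-1]);np.savez(f"pics/{n}4.npz",**d)
a=cv2.imread("pics/wrist4.png");b=cv2.imread("pics/scene4.png")[130:260,330:440];c=cv2.imread("pics/top4.png")[150:280,110:220]
cv2.imwrite("pics/c4.png",np.hstack([cv2.resize(b,(390,460)),cv2.resize(c,(390,460))]))
```

```text
0.06968170847759275 [0.47507596 0.22466178 0.06384184]
```

View pics/c4.png

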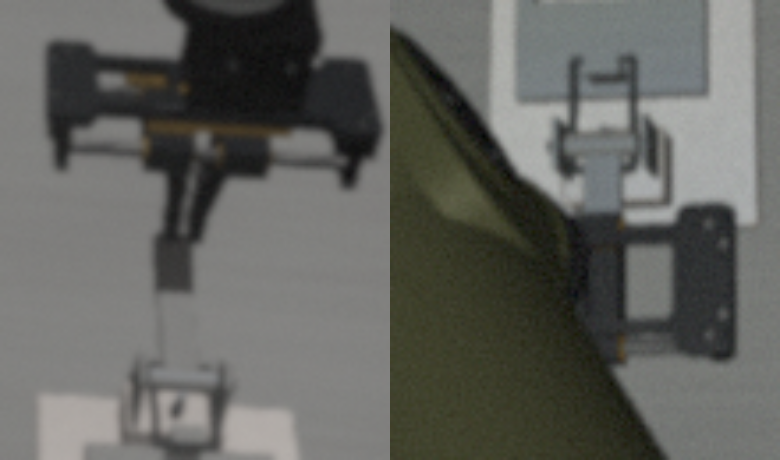

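View pics/wrist4.png

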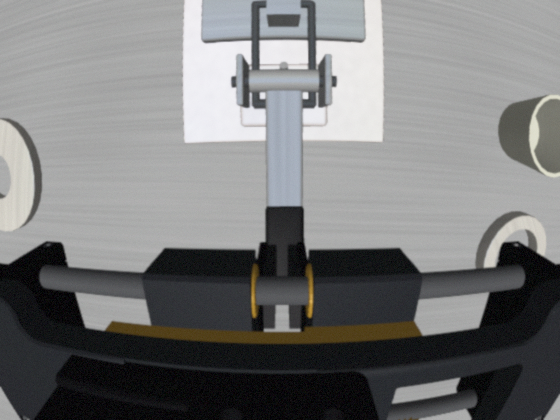

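Run:
```python
from h import *
d=dict(np.load("pics/scene4.npz"));M=d["camera_from_world"];K=d["mtx"]
def pr(p):
    c=M[:3,:3]@p+M[:3,3];return (K[0,0]*c[0]/-c[2]+K[0,2],-K[1,1]*c[1]/-c[2]+K[1,2])
im=d["img"][:,:,::-1].copy()
big=cv2.resize(im[130:260,330:440],None,fx=5,fy=5,interpolation=2)
for p,col in [((.475,.2247,.0638),(0,0,255)),((.475,.2247,.0825),(0,255,0)),((.475,.2247,.15),(255,0,0)),((.453,.223,.081),(0,255,255)),((.497,.224,.07),(0,255,255)),((.573,.225,.07),(255,0,255))]:
    u,v=pr(np.array(p));print(p,u,v);cv2.circle(big,(int((u-330+.5)*5),int((v-130+.5)*5)),4,col,-1)
cv2.imwrite("pics/pj.png",big)
```

```text
(0.475, 0.2247, 0.0638) 377.22875813028423 207.54783340660754
(0.475, 0.2247, 0.0825) 378.43665992451304 201.33600109347685
(0.475, 0.2247, 0.15) 383.0297695649031 177.71518438615183
(0.453, 0.223, 0.081) 377.30184787159976 195.43642228068873
(0.497, 0.224, 0.07) 377.58679953964406 212.00704938361804
(0.573, 0.225, 0.07) 379.0726269259333 236.11445728231126
```

View pics/pj.png

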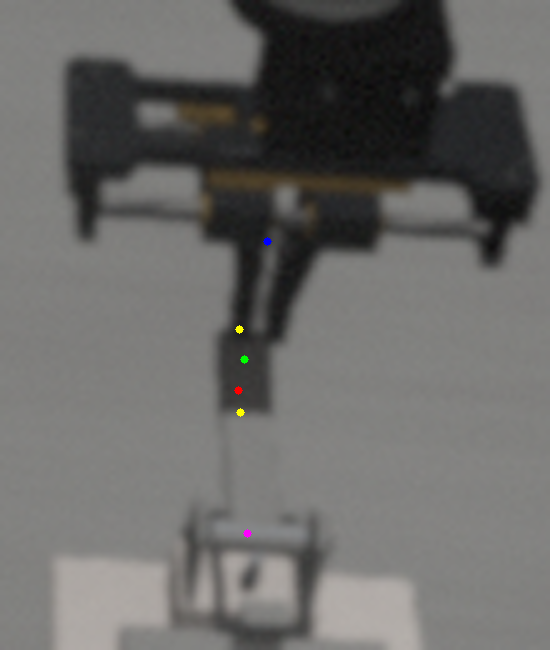

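Run:
```python
import cv2,numpy as np
o=[]
for i in (2,4):
    a=cv2.imread(f"pics/wrist{i}.png")[195:345,225:345];a=np.clip(a.astype(float)*1.8+15,0,255).astype(np.uint8)
    o.append(cv2.resize(a,None,fx=3.3,fy=3.3,interpolation=2))
cv2.imwrite("pics/w24.png",np.hstack(o))
b=cv2.imread("pics/scene2.png")[130:260,330:440];b=np.clip(b.astype(float)*1.8,0,255).astype(np.uint8)
c=cv2.imread("pics/scene4.png")[130:260,330:440];c=np.clip(c.astype(float)*1.8,0,255).astype(np.uint8)
cv2.imwrite("pics/s24.png",np.hstack([cv2.resize(x,None,fx=3.6,fy=4.5,interpolation=2) for x in(b,c)]))
```

```text
(no output)
```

View pics/w24.png

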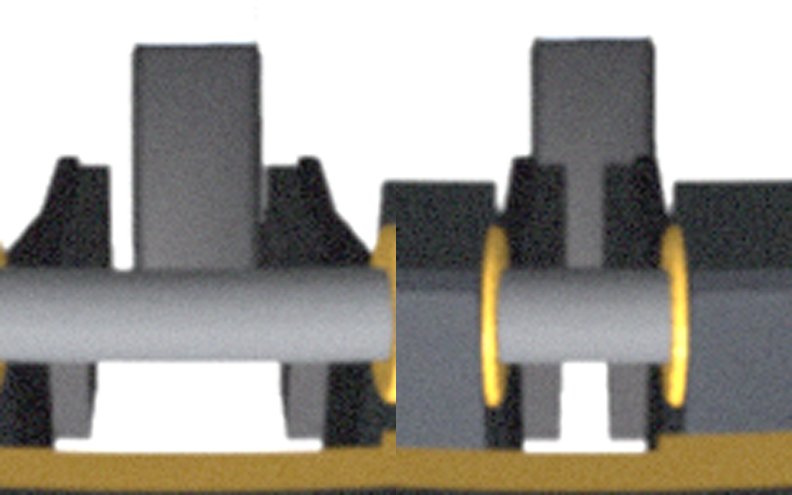

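View pics/s24.png

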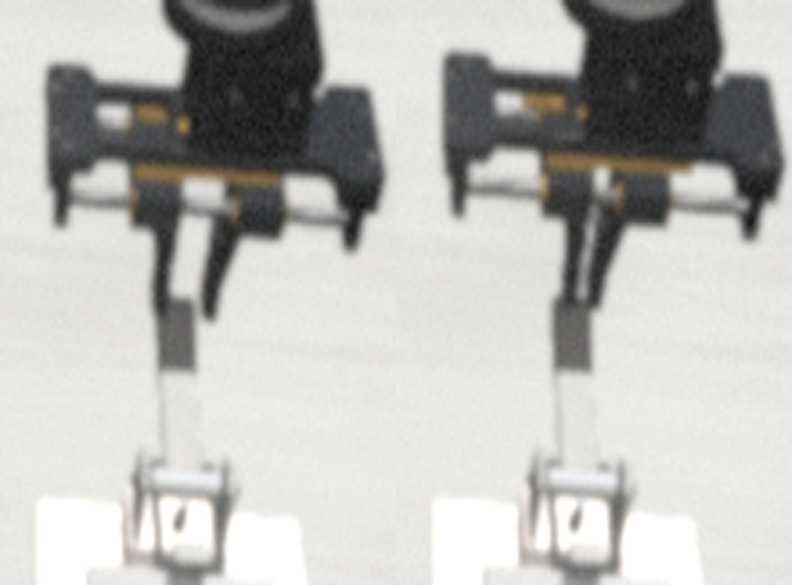

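Run:
```python
from h import *
from bench import ctrl
d=dict(np.load("pics/scene0.npz"));w=dict(np.load("pics/wrist0.npz"))
def pr(d,p,fish=False):
    M=d["camera_from_world"];K=d["mtx"];c=M[:3,:3]@np.array(p)+M[:3,3];x,y,z=c[0],-c[1],-c[2]
    if fish:
        r=np.hypot(x,y);t=np.arctan2(r,z);return K[0,2]+K[0,0]*t*x/r,K[1,2]+K[1,1]*t*y/r
    return K[0,0]*x/z+K[0,2],K[1,1]*y/z+K[1,2]
T=np.array([.217,-.612,.1825]);X=np.array([.334,-.942,0])
for s in(-.0435,.0435):
    for h in (0,.0187,.03,.05):
        p=T+s*X+[0,0,h];print(s,h,np.round(pr(d,p),1),np.round(pr(w,p,True),1))
b=d["img"][0:90,0:110,::-1];cv2.imwrite("pics/s0.png",cv2.resize(np.clip(b*1.6,0,255).astype(np.uint8),None,fx=6,fy=6,interpolation=2))
```

```text
-0.0435 0 [74.9 78.9] [217.6 237.4]
-0.0435 0.0187 [73.1 72.3] [212. 248.]
-0.0435 0.03 [71.9 68.3] [208.1 255.3]
-0.0435 0.05 [69.9 61. ] [200.2 270.3]
0.0435 0 [40.  82.1] [348.1 237.3]
0.0435 0.0187 [37.8 75.5] [353.8 247.9]
0.0435 0.03 [36.4 71.5] [357.7 255.2]
0.0435 0.05 [34.  64.1] [365.7 270.3]
```

View pics/s0.png

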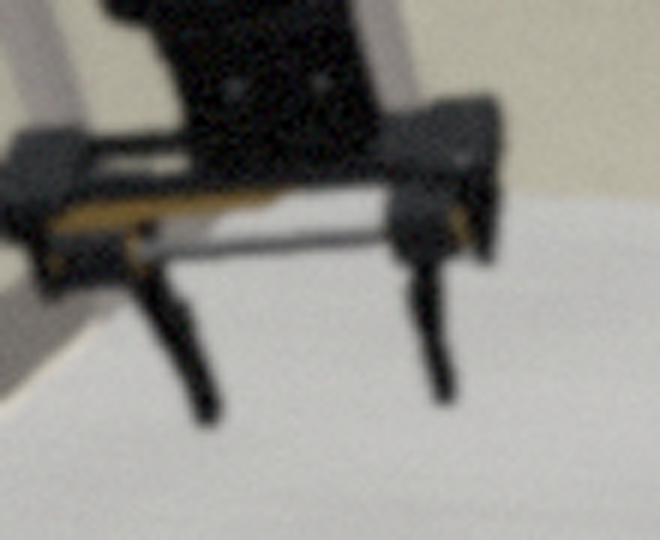

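Run:
```python
from h import *
d=dict(np.load("pics/scene0.npz"));w=dict(np.load("pics/wrist0.npz"))
def fray(d,uv):
    M=d["camera_from_world"];R=M[:3,:3];K=d["mtx"];a=(uv[0]-K[0,2])/K[0,0];b=(uv[1]-K[1,2])/K[1,1];t=np.hypot(a,b)
    c=np.array([np.sin(t)*a/t,-np.sin(t)*b/t,-np.cos(t)]);return -R.T@M[:3,3],R.T@c
for su,wu in(((34.2,70.3),(369,243)),((74.2,66.3),(196,243))):
    print(tri([ray(d,su),fray(w,wu)]))
```

```text
(array([ 0.24276742, -0.65162704,  0.22147584]), [np.float64(0.0009880936425454953), np.float64(0.0009880936425453804)])
(array([ 0.209407  , -0.56169316,  0.22054677]), [np.float64(0.0022521427355081695), np.float64(0.00225214273550822)])
```

The images show the tips about 30 mm higher than the reported TCP. Triangulation of the starting picture gives tips at z 0.22 against a reported 0.18. The two grips only caught the pad's top edge, so I'll open, go about 36 mm lower and grip again. The table stays clear even if that offset is wrong.

drive_tool(increments="0 0 0 0 0; 0 0 0 0 0; 0 0 0 0 0; 0 12 0 0 0; 0 12 0 0 0; 0 12 0 0 0; 0 0 0 0 0; 0 0 0 0 180; 0 0 0 0 240; 0 0 0 0 240; 0 0 0 0 240; 0 0 0 0 240; 0 0 0 0 240", squeeze=30)

```text
time: 11.22
position: [0.4747, 0.2229, 0.0273]
tool_rot: [-1.224, 1.189, -1.191]
ft_force: [-0.2, -1.2, 3.7]
grip_width: 0.272
```

drive_tool(increments="0 -4.9 0.4 0 240; 0 -4.9 0.7 0 240; 0 -4.8 0.9 0 240; 0 -4.8 1.2 0 240; 0 0 0 0 240", squeeze=30)

```text
time: 11.85
position: [0.4777, 0.2231, 0.0467]
tool_rot: [-1.224, 1.19, -1.191]
ft_force: [1.6, -4.7, -4.6]
grip_width: 0.273
```

Run:
```python
from h import *
from bench import ctrl,get_image
for n in["wrist","scene"]:
    d=get_image(n);cv2.imwrite(f"pics/{n}5.png",d["img"][:,:,::-1])
a=cv2.imread("pics/wrist5.png");b=cv2.imread("pics/scene5.png")[130:260,330:440]
cv2.imwrite("pics/c5.png",np.clip(1.5*np.hstack([cv2.resize(a,(480,440)),cv2.resize(b,(320,440))]),0,255).astype(np.uint8))
```

```text
(no output)
```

View pics/c5.png

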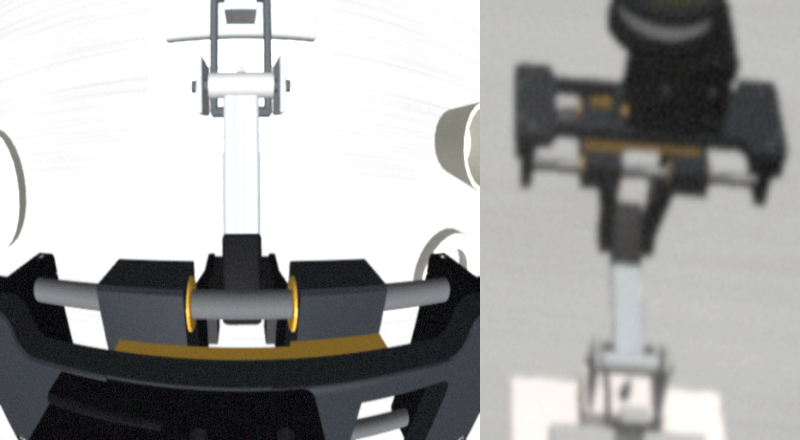

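The lever is now between the fingers and rising. The width holds at 0.273 and the load is about 5 N. I'll continue along the arc.

drive_tool(increments="0 -9.3 3 0 240; 0 -9 3.9 0 240; 0 -8.6 4.8 0 240; 0 -8 5.6 0 240; 0 -7.4 6.4 0 240; 0 -6.8 7.1 0 240; 0 -6 7.8 0 240; 0 -5.2 8.3 0 240; 0 0 0 0 240")

```text
time: 13.08
position: [0.5231, 0.2246, 0.1072]
tool_rot: [-1.227, 1.192, -1.19]
ft_force: [-3.8, -6.4, 0.3]
grip_width: 0.274
```

drive_tool(increments="0 -4.4 8.8 0 240; 0 -3.5 9.2 0 240; 0 -2.5 9.5 0 240; 0 -1.6 9.7 0 240; 0 -0.6 9.8 0 240; 0 0.4 9.8 0 240; 0 1.4 9.7 0 240; 0 2.3 9.5 0 240; 0 3.3 9.3 0 240; 0 4.2 8.9 0 240; 0 0 0 0 240")

```text
time: 14.45
position: [0.6237, 0.228, 0.1121]
tool_rot: [-1.213, 1.186, -1.195]
ft_force: [4.2, -4.1, 7.9]
grip_width: 0.269
```

Run:
```python
from h import *
from bench import ctrl,get_image
for n in["wrist","scene"]:
    d=get_image(n);cv2.imwrite(f"pics/{n}6.png",d["img"][:,:,::-1])
a=cv2.imread("pics/wrist6.png");b=cv2.imread("pics/scene6.png")[130:260,330:440]
cv2.imwrite("pics/c6.png",np.clip(1.5*np.hstack([cv2.resize(a,(480,440)),cv2.resize(b,(320,440))]),0,255).astype(np.uint8))
```

```text
(no output)
```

View pics/c6.png

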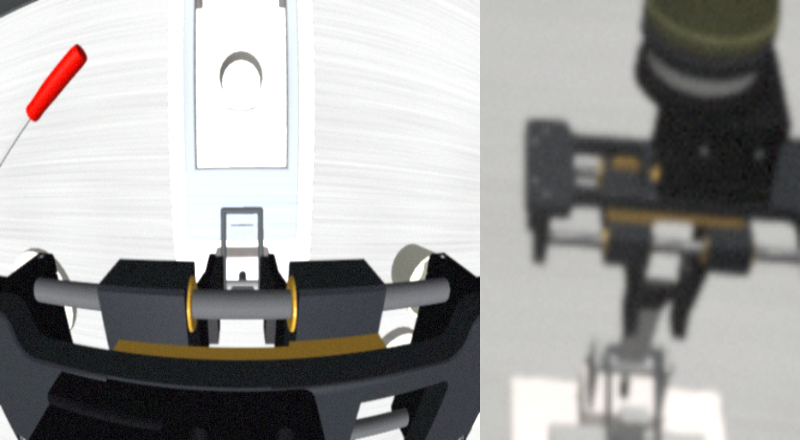

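The pad is about 50 mm past the pin, an angle of roughly 2.0 rad, and still held. Now I'll let go and lift straight up.

drive_tool(increments="0 0 0 0 0; 0 0 0 0 0; 0 0 0 0 0; 0 -20 0 0 0; 0 -40 0 0 0; 0 -40 0 0 0; 0 -30 -40 0 0; 0 0 -50 0 0; 0 0 -50 0 0; 0 0 0 0 0; 0 0 0 0 0; 0 0 0 0 0")

```text
time: 16.05
position: [0.48, 0.2246, 0.2384]
tool_rot: [-1.22, 1.19, -1.19]
ft_force: [0.3, -0.2, 0.1]
grip_width: 0.995
```

Run:
```python
from h import *
from bench import ctrl,get_image
for n in["wrist","scene","top"]:
    d=get_image(n);cv2.imwrite(f"pics/{n}7.png",d["img"][:,:,::-1])
a=cv2.imread("pics/wrist7.png");b=cv2.imread("pics/scene7.png")[120:370,60:450]
cv2.imwrite("pics/c7.png",np.clip(1.4*np.hstack([cv2.resize(a,(300,400)),cv2.resize(b,(500,400))]),0,255).astype(np.uint8))
print(ctrl.get_state()["ft_force"])
```

```text
[-0.73467191  0.19518258  0.61418871]
```

View pics/c7.png

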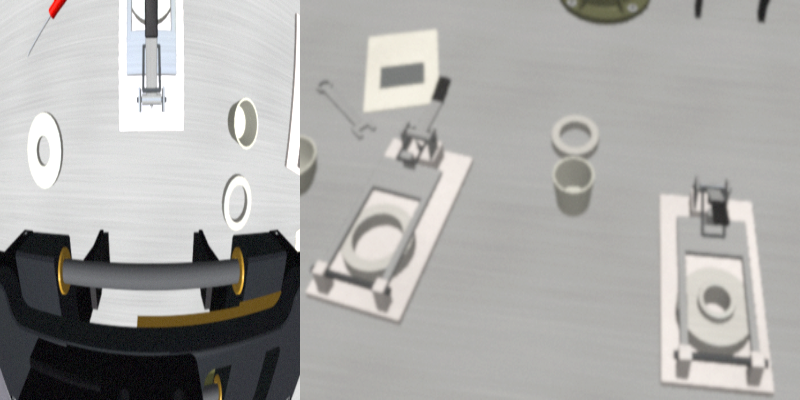

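Run:
```python
from h import *
d=dict(np.load("pics/scene0.npz"));M=d["camera_from_world"];K=d["mtx"]
im=cv2.imread("pics/scene7.png")
for th in(2.0,2.3,2.45,2.6):
    a=th+.061;c=M[:3,:3]@np.array([.573-.0982*np.cos(a),.226,.07+.0982*np.sin(a)])+M[:3,3]
    print(th,(K[0,0]*c[0]/-c[2]+K[0,2]).round(1),(-K[1,1]*c[1]/-c[2]+K[1,2]).round(1))
g=im[225:275,360:415].max(2);k,l,s,c=cv2.connectedComponentsWithStats((g<70).astype(np.uint8))
for i in range(1,k):
    if s[i,4]>20:print(s[i]+[360,225,0,0,0],c[i]+[360,225])
```

```text
2.0 386.9 221.4
2.3 386.0 236.4
2.45 385.3 244.0
2.6 384.4 251.3
[379 238  15  24 181] [387.13812155 251.92265193]
```

The pad centroid is at (387,252), against (384,251) predicted for 2.6 rad. The lever is fully over and the other latch is still shut.

```bash
python3 -c "
from bench import workorder;print(workorder.close_job())"
```

```text
the job is handed in; nothing more can be done
None
```

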